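Set the long forceps to the 16 mm size on the grain-size plate and hold

TASK

Set the long forceps to the 16 mm grain size: first slide the white size plate, with the two pebbles lying on it, flat along the bench without lifting it, until it lies square inside the corner brackets of the grey mat, and let go of it. Then pick up the long forceps and, less than 15 mm above the plate but touching neither it nor the pebbles, squeeze them until their tips stand 16 mm apart, one over each line of the plate's middle pair. Finish while still holding the forceps there, gap and hand steady; do not put them down, and leave everything else on the bench where it is.

Things in the scene. Friction and masses are not known exactly. Their poses are not given: they have to be found in the camera images.
- mat: thin grey vinyl mat stuck to the bench, 176 x 112 mm and under 1 mm thick (no step), four white printed corner brackets in its middle framing a 132 x 68 mm rectangle, long side along x. Origin at its centre, z up.
- plate: white opal size plate, loose, 124 (x) x 60 (y) x 8 mm, 160 g, lying flat; can be taken across its 60 mm width. Origin at the centre of its underside. Three pairs of black lines, each line 16 mm long along x: narrow pair (10 mm apart) at x -26 mm, middle pair (16 mm apart, y +8 and -8 mm) at x 0, wide pair (24 mm apart) at x +26 mm. The pebbles lie near its +x end.
- pebble_a: flat round pebble, 21 mm across, 9.5 mm high, 11 g, lying loose on the plate near its +x end. Origin at the centre of its underside.
- pebble_b: a second such pebble beside it. Origin at the centre of its underside.
- forceps: long steel sprung forceps, 195 mm long, 75 g, lying on edge so that both blades can be squeezed from above with a grip across y. Origin on the bench under the middle of the ribbed finger flats, near the centre of mass; x points to the tips along the free forceps' axis of symmetry, z up. Blades 12 mm high at the flats; heel hinge at x -86 mm, tips at x +94 mm, 6 mm above the underside.
- tip_a (a point): end of the forceps' +y tip, mid-thickness (the tip is 2 mm thick, 5 mm high). The tip gap is the distance from tip_a to tip_b.
- tip_b (a point): end of the forceps' -y tip, likewise.
- forceps_squeeze (a joint): angle by which the forceps are squeezed (rad): 0 free (tips 40 mm apart, 35 mm over the flats), 0.133 at the 16 mm tip gap (24 mm over the flats, parallel there), 0.215 almost shut. Each 1 mm over the flats moves the tip gap by 2.1 mm. Spring: about 8 N on each flat at the 16 mm gap. Flats 48 mm long (x -24 to +24 mm).
- small_forceps: bystander: short fine forceps, 112 mm long, 8 mm high, rigid. Origin near its middle.
- bowl: bystander: stainless bowl, 170 mm across, 62 mm high.
- white_dish: bystander: white porcelain dish, 84 mm across, 28 mm high.
- petri_dish: bystander: closed clear petri dish, 94 mm across, 19 mm high.
- jar: bystander: small glass jar, 52 mm across, 75 mm high.
- amber_bottle: bystander: amber bottle, 44 mm across, 90 mm high.
- magnifier: bystander: hand lens lying flat, 62 mm across with a 70 mm handle, 8 mm thick. Origin near its middle.
There are look-alikes about, which are no part of the job. Leave any blue look-alike of the forceps alone. What is shaped like the plate but green is not meant.

How it is judged:
On the way, in this order (a step that is already met when the one before it is completed fails the run):
1. the plate lies flat, centred and square on the mat, pebbles on it, and the robot has let go of it (horizontal distance between plate and mat below 0.01 m and angle between the x axis of plate and the x axis of mat, either way round below 0.14 rad and height (world z) of plate below 0.003 m and contact force between plate and the fingers below 0.05 N and z of each of pebble_a, pebble_b in the frame of plate above 0.005 m), for 0.2 s.
2. the long forceps are picked up from the bench by the fingers (contact force between forceps and the fingers above 1 N and height (world z) of forceps above 0.006 m and height (world z) of each of tip_a, tip_b above 0.01 m), for 0.2 s.
At the end, for the whole second after the job is handed in: Plate flat within 10 mm and 8 deg of the mat, pebbles on it, fingers off it. Forceps held by the fingers alone, touching nothing else, tips 13.5-18.5 mm apart, each within 4 mm sideways of its middle line and 10 mm along it, mid-tip 1-18 mm above the plate, steady (under 10 mm/s) (all of step 1 and angle between plate's own z axis and vertical below 0.05 rad and contact force between forceps and the fingers above 1 N and height (world z) of forceps above 0.006 m and contact force between forceps and table below 0.05 N and contact force between forceps and plate below 0.05 N and contact force between forceps and pebble_a below 0.05 N and contact force between forceps and pebble_b below 0.05 N and contact force between forceps and small_forceps below 0.05 N and contact force between forceps and magnifier below 0.05 N and distance between tip_a and tip_b between 0.0135 and 0.0185 m and ((y of tip_a in the frame of plate between 0.004 and 0.012 m and y of tip_b in the frame of plate between -0.012 and -0.004 m) or (y of tip_a in the frame of plate between -0.012 and -0.004 m and y of tip_b in the frame of plate between 0.004 and 0.012 m)) and x of tip_a in the frame of plate between -0.01 and 0.01 m and z of tip_a in the frame of plate between 0.009 and 0.026 m and x of tip_b in the frame of plate between -0.01 and 0.01 m and z of tip_b in the frame of plate between 0.009 and 0.026 m and linear speed of forceps below 0.01 m/s and angular speed of forceps below 0.1 rad/s and velocity of joint forceps_squeeze between -0.03 and 0.03 rad/s); the arm keeps its last pose, push and grip.
It fails at once if the plate is lifted or tipped instead of slid (height (world z) of plate above 0.01 m or angle between plate's own z axis and vertical above 0.12 rad).
It fails at once if a pebble falls off the plate (z of any of pebble_a, pebble_b in the frame of plate below 0.004 m).
It fails at once if a bystander is pushed aside (distance of any of small_forceps, bowl, white_dish, petri_dish, jar, amber_bottle, magnifier from where it was at the start of the episode above 0.025 m).
It also fails if it takes over 58 s, if anything falls off the work surface, if the arm or the gripper's body presses on something with over 40 N, if the wrist force passes 120 N, or if a joint passes its speed limit or range.

ROBOT

A 6-joint arm with a two-finger parallel gripper is mounted at the origin on the work surface. World frame = base frame: x ahead of the robot, y to its left, z up, the work surface at z = 0. Lengths are in m, angles in rad, forces in N, time in s.
With the tool pointing down it reaches from about 0.3 to 0.775 m from the base axis. Payload 14.6 kg.
Tool frame: the origin (TCP) lies at the very end of the fingers, on their centre line; the grasp point (between the pads) lies 19 mm behind it; z points along the fingers, x is the direction in which the jaws open and shut, and the axes are right-handed (so a half turn about z gives the same grasp; the last joint's range is limited). The gripper opens to 94 mm and grips with 3 to 60 N. Pads are 16 mm wide; open, the fingers measure 119 mm over their backs; the gripper's body (75 mm by 177 mm) begins 78 mm behind the grasp point.
Start: joints at [-1.401, 0.3, 1.521, -0, 1.321, -0.067], TCP at [0.129, -0.535, 0.205] pointing down, gripper open.
Joint ranges: [-3.03, 3.03], [-0.79, 2.21], [0.23, 2.52], [-1.04, 4.18], [0, 3.07], [-2.55, 2.55]. Speed limits (rad/s): [2.22, 2.22, 2.57, 3.14, 3.14, 3.14].

INTERFACE

Orientations are given as [roll, pitch, yaw] about the fixed x, y, z axes, in that order (R = Rz(yaw) Ry(pitch) Rx(roll)).
In Python, from station import ctrl gives the robot as it stands.
- The arm moves only by the shell command python3 -m inch 'ROWS' [FORCE]. ROWS is JSON, one flat list of numbers, 7 for each row, row after row: the shift along the tool's x, y, z in cm, then the turn, a rotation vector about the tool's x, y, z in rad, then the opening, from 0 (shut) to 1 (fully open). In form: [tx, ty, tz, wx, wy, wz, claw, tx, ty, tz, wx, wy, wz, claw, ...]. A call has 1 to 20 rows; each row shifts and turns the commanded pose from where the row before left it, along the tool's axes as they then stand; what a row does not reach is not made up. A row lasts 1/8 s, in which the tool goes at most 62.5 mm and 10.7 degrees, less where a joint would pass 70% of its speed; a pose out of reach is approached as far as the arm can. A call is refused whole if a number of a shift passes 6.25 or a number of a turn 0.188, either way. A call with a gripper value outside its range is refused whole. The fingers move at their own pace and stop on an object; FORCE is the grip in N (left out, the last holds). Time passes only in rows, so rows that do not move let the fingers close. It gives the time, the measured TCP pose, the force and the opening at its end, in the units of the state.
- ctrl.get_obs(): the state, without advancing time (a new reading comes with each control period).
- ctrl.camera(name): name is "scene" or "top" or "wrist"; returns (picture, depth): 480x640x3 uint8, red, green, blue; 480x640 float32, m along the optical axis (not along the pixel's ray), 0 where there is no reading.
- ctrl.camera_params(name): a dict with "vertical_fov" (degrees; the focal length in pixels is half the picture's height over the tangent of half this angle, whatever the lens; pixels are square), "cx", "cy" (the principal point, pixels), "camera_from_world" (4x4, takes a point from world to camera coordinates); the wrist camera has in their place "mount" (4x4, takes a point from camera to tool coordinates, whose origin is the TCP and whose axes are the tool frame's). Camera axes: x right, y down, z forward; pixel columns grow to the right and rows downward; lengths in m; the calibration is good to about 2 mm. A picture is of the moment at which its call begins: read the wrist's pose just before it. camera_params takes no time and is no camera call.
- ctrl.hand_in(): hands the job in, once; it reports no verdict.
Trained networks look in the newest picture that a camera, given by its name, has taken for a name from the list of things; names that differ only in an ending like _2 or _b are one class to them, and where a whole thing is asked for, a point or a joint stands for the part that bears it (a point fixed in the world has none). Each returns a list of dicts, best first, with "score" (0 to 1); they miss things now and then, are a little off and sometimes report something else, mostly with a low value. They report only what shows in the picture. A call takes as long as a camera call. They do not tell look-alikes from the thing itself.
- ctrl.spot_in(camera, label): "bbox" ([centre column, centre row, width, height] in pixels, round what is visible of it).
- ctrl.place_of(camera, label): "centre" ([column, row] in pixels: a listed point, or the origin of a listed thing).
The state is a dict: "time_s": time; "qpos": joint angles; "joint_vel": joint speeds; "tau": joint torques, N m; "ee_pos": TCP position; "eef_rot": TCP orientation; "force": force on the tool from outside, world axes, zero at the start; "moment": the same for the moment, N m; "grip_width": finger opening in m.
Only numpy, scipy, OpenCV 4.12 (cv2) and the standard library are available. Lean on these libraries where they do the work, as an engineer would, in place of code of your own. Each camera call takes 0.05 s, during which the arm holds its last target. There are 200 camera calls.

## Working session

There is one attempt and no reset: what is moved stays moved. The work goes in short steps, Python scripts to look and compute and a shell command to move; the robot and the scene stay as the last step left them, time stands still between calls to the robot, and variables do not carry over. Pictures are saved under pics/ and viewed, about 8 in all and at most 12, crops included, and the job is handed in when it is done.

```bash
ls; mkdir -p pics; cat > h.py <<'E'
import numpy as np, cv2
from station import ctrl
from scipy.spatial.transform import Rotation as R
def cam(name):
    p=ctrl.camera_params(name); f=240/np.tan(np.radians(p["vertical_fov"])/2)
    if "mount" in p:
        o=ctrl.get_obs(); T=np.eye(4); T[:3,:3]=R.from_euler('xyz',o["eef_rot"]).as_matrix(); T[:3,3]=o["ee_pos"]
        W=T@np.array(p["mount"])
    else: W=np.linalg.inv(np.array(p["camera_from_world"]))
    return f,p["cx"],p["cy"],W
def onz(c,uv,z):
    f,cx,cy,W=c; d=W[:3,:3]@np.array([(uv[0]-cx)/f,(uv[1]-cy)/f,1]); o=W[:3,3]
    return o+d*(z-o[2])/d[2]
def pix(c,P):
    f,cx,cy,W=c; q=np.linalg.inv(W)@np.append(P,1); return np.array([f*q[0]/q[2]+cx,f*q[1]/q[2]+cy])
def save(n,im): cv2.imwrite("pics/"+n,cv2.cvtColor(im,cv2.COLOR_RGB2BGR))
E
python3 - <<'E'
from h import *
o=ctrl.get_obs(); print(o)
for n in ("top","scene"):
    c=cam(n); im,d=ctrl.camera(n); save(n+"0.png",im); print(n,c[3].round(3).tolist())
    for l in ("mat","plate","pebble_a","forceps","tip_a","small_forceps","magnifier"):
        print(l,[(np.round(r["centre"]).tolist(),round(r["score"],2),onz(c,r["centre"],0).round(3)[:2].tolist()) for r in ctrl.place_of(n,l)[:3]])
E
```

```text
pics
{'time_s': 0.0, 'qpos': array([-1.40061101e+00,  3.00482304e-01,  1.52157599e+00, -8.61327950e-06,
        1.32070139e+00, -6.66339031e-02]), 'joint_vel': array([-7.09597567e-04, -4.73232360e-04,  2.11999611e-04,  1.01632825e-04,
       -8.66006270e-04, -7.58594781e-05]), 'tau': array([-3.04583218e-04, -5.31809056e+01, -3.52734554e+01,  7.08380551e-02,
        2.44027114e-02, -1.22905931e-04]), 'ee_pos': array([ 0.12896889, -0.53439609,  0.20488234]), 'eef_rot': array([-3.14152327e+00,  1.16499514e-03, -1.33397493e+00]), 'force': array([-1.06983676, -0.43147704,  0.17794779]), 'moment': array([-0.03869964,  0.00877633,  0.03795511]), 'grip_width': 0.09377360930626143}
top [[-0.004, -0.998, 0.064, 0.426], [-1.0, 0.005, 0.011, -0.014], [-0.012, -0.064, -0.998, 1.17], [0.0, 0.0, 0.0, 1.0]]
mat [([325.0, 196.0], 0.97, [0.614, -0.038]), ([406.0, 218.0], 0.61, [0.555, -0.248])]
plate [([167.0, 315.0], 0.72, [0.309, 0.37]), ([191.0, 246.0], 0.66, [0.484, 0.311])]
pebble_a [([195.0, 225.0], 0.53, [0.54, 0.3]), ([204.0, 232.0], 0.51, [0.522, 0.278])]
forceps [([429.0, 244.0], 0.69, [0.48
[... 377 characters left out ...]
0.505, 0.702, -0.502, 1.104], [0.863, -0.414, 0.29, -0.343], [-0.004, -0.579, -0.815, 1.01], [0.0, 0.0, 0.0, 1.0]]
mat [([337.0, 290.0], 0.82, [0.618, -0.029])]
plate [([408.0, 135.0], 0.83, [0.316, 0.369]), ([430.0, 190.0], 0.57, [0.497, 0.306])]
pebble_a [([404.0, 343.0], 0.64, [0.787, 0.024]), ([434.0, 196.0], 0.39, [0.517, 0.304]), ([424.0, 200.0], 0.37, [0.514, 0.277])]
forceps [([190.0, 299.0], 0.92, [0.48, -0.302]), ([145.0, 211.0], 0.92, [0.21, -0.303])]
tip_a [([226.0, 316.0], 0.97, [0.554, -0.254]), ([215.0, 331.0], 0.68, [0.574, -0.287]), ([111.0, 208.0], 0.63, [0.16, -0.369])]
small_forceps [([324.0, 188.0], 0.5, [0.36, 0.091])]
magnifier [([234.0, 226.0], 0.76, [0.355, -0.141])]
```

View pics/top0.png

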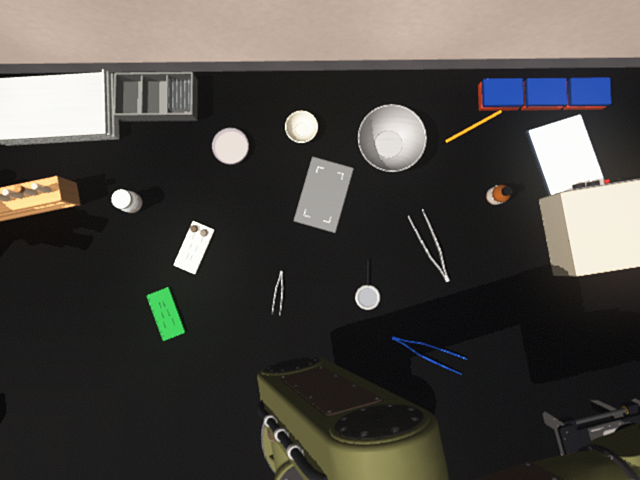

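View pics/scene0.png

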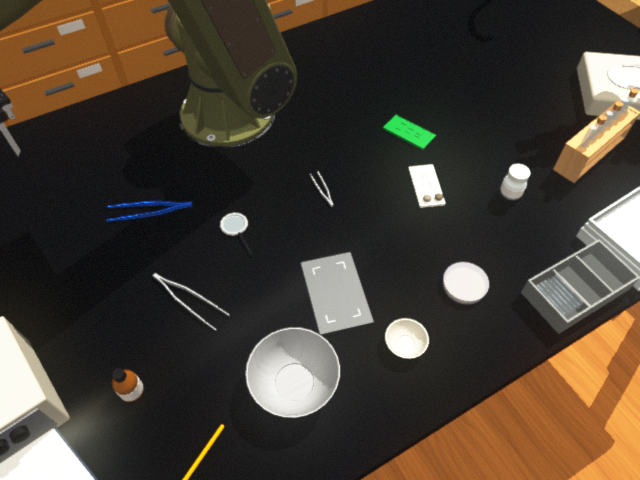

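Top view, look-alikes:
- Plate: white (194,247) with pebbles at its upper end (195/205,230), or green (166,314). I choose the white one.
- Long forceps: steel (430,245), blue (429,355), or short (278,293). I choose the steel one.
- Mat: grey (323,196).

Next I measure these poses and check the choices in a close crop.

```bash
cat >> h.py <<'E'
def rect(c,mask,z):
    cs,_=cv2.findContours(mask.astype(np.uint8),cv2.RETR_EXTERNAL,cv2.CHAIN_APPROX_NONE)
    k=max(cs,key=cv2.contourArea)[:,0,:]
    P=np.array([onz(c,p,z)[:2]*1000 for p in k]).astype(np.float32)
    (x,y),(w,h),a=cv2.minAreaRect(P)
    if w<h: a+=90; w,h=h,w
    a=(a+90)%180-90
    return round(x,1),round(y,1),round(w,1),round(h,1),round(a,2)
E
python3 - <<'E'
from h import *
c=cam("top"); im,d=ctrl.camera("top")
hsv=cv2.cvtColor(im,cv2.COLOR_RGB2HSV)
def win(m,u0,u1,v0,v1):
    q=np.zeros_like(m); q[v0:v1,u0:u1]=m[v0:v1,u0:u1]; return q
v=hsv[...,2]; s=hsv[...,1]
print("plate",rect(c,win(v>110,165,225,210,285),.008))
print("mat",rect(c,win(v>70,285,360,150,240),0))
br=win(v>190,300,345,160,228); ys,xs=np.nonzero(br)
P=np.float32([onz(c,p,0)[:2]*1000 for p in zip(xs,ys)]); print("brackets",cv2.minAreaRect(P))
f=win(v>90,395,460,200,290); ys,xs=np.nonzero(f)
P=np.array([onz(c,p,.01)[:2]*1000 for p in zip(xs,ys)])
h=P[P[:,0].argmin()];print("heel",h, "extent",P.min(0),P.max(0))
hull=cv2.convexHull(P.astype(np.float32))[:,0]; print("tri",cv2.minEnclosingTriangle(hull.reshape(-1,1,2))[1][:,0].round(1).tolist())
for n in np.linspace(P[:,0].min(),P[:,0].max(),9):
    r=P[abs(P[:,0]-n)<4]; print(round(n),np.sort(r[:,1]).round().tolist()[::2])
m=win(v>40,340,385,250,315); ys,xs=np.nonzero(m); P=np.array([onz(c,p,.004)[:2]*1000 for p in zip(xs,ys)]); print("mag",P.min(0),P.max(0),P[P[:,0].argmax()])
a=cv2.resize(im[200:290,160:240],None,fx=4.5,fy=4.5,interpolation=2); b=cv2.resize(im[200:290,390:470],None,fx=4.5,fy=4.5,interpolation=2)
save("crop1.png",np.hstack([a,b]))
E
```

```text
plate (482.0, 302.1, 126.7, 63.0, -23.06)
mat (618.9, -33.0, 178.7, 114.5, -16.3)
brackets ((619.0030517578125, -33.16400146484375), (72.89142608642578, 136.83056640625), 73.67293548583984)
heel [ 392.24605764 -349.15114469] extent [ 392.24605764 -351.80671592] [ 576.96002043 -250.51558617]
tri [[354.29998779296875, -365.1000061035156], [555.4000244140625, -235.89999389648438], [583.0, -301.20001220703125]]
392 [-352.0, -349.0, -347.0, -344.0, -342.0]
415 [-345.0, -342.0, -342.0, -340.0, -337.0, -337.0, -334.0, -332.0, -332.0, -329.0]
438 [-340.0, -338.0, -335.0, -335.0, -332.0, -320.0, -317.0, -317.0, -315.0, -312.0]
462 [-335.0, -333.0, -330.0, -330.0, -328.0, -302.0, -302.0, -300.0, -297.0]
485 [-328.0, -326.0, -323.0, -323.0, -321.0, -290.0, -290.0, -288.0, -285.0]
508 [-319.0, -316.0, -316.0, -314.0, -311.0, -278.0, -278.0, -275.0, -273.0]
531 [-309.0, -306.0, -306.0, -304.0, -268.0, -265.0, -263.0, -263.0]
554 [-299.0, -297.0, -297.0, -294.0, -256.0, -253.0, -251.0]
577 [-289.0, -287.0]
mag [ 319.10970109 -176.78150574] [ 446.61963051 -110.26821939] [ 446.61963051 -144.66927012]
```

View pics/crop1.png

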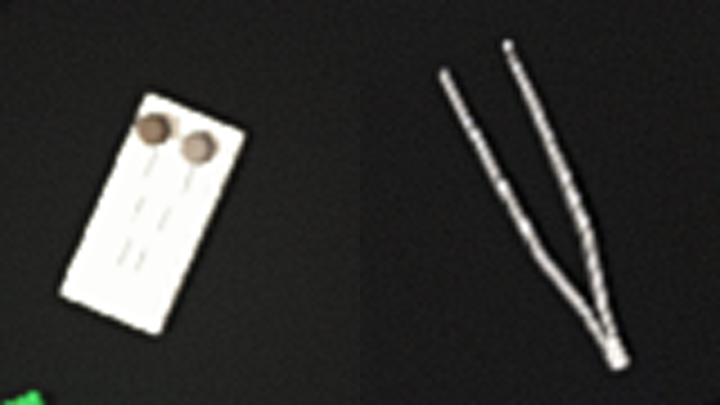

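The crop confirms both choices: the white plate with two pebbles at its upper end (crop 155,130 and 200,147), and the steel forceps with heel (617,358) and tips (445,75) and (508,45). Next comes a planner that prints tool-axis rows for me to type.

```bash
cat >> h.py <<'E'
def plan(goal,n,polar=False,start=None,dec=2,tilt=False):
    """goal x,y,z (mm), yaw (deg) -> prints n tool-frame rows (cm, rad); tool pointing down"""
    o=ctrl.get_obs()
    s=np.array(start if start is not None else [*(o["ee_pos"]*1000),np.degrees(o["eef_rot"][2])],float); g=np.array(goal,float)
    cur=s.copy(); cur[3]=np.radians(cur[3])
    rows=[]
    for i in range(1,n+1):
        t=i/n
        w=s+(g-s)*t
        if polar:
            a=np.arctan2(s[1],s[0]);b=np.arctan2(g[1],g[0]);r=np.hypot(*s[:2])*(1-t)+np.hypot(*g[:2])*t
            w[:2]=r*np.cos(a+(b-a)*t),r*np.sin(a+(b-a)*t)
        d=w[:3]-cur[:3]; y=cur[3]; ex=np.array([np.cos(y),np.sin(y)]); ey=np.array([np.sin(y),-np.cos(y)])
        q=np.round([d[:2]@ex/10,d[:2]@ey/10,-d[2]/10],dec); wz=round(-(np.radians(w[3])-y),3)
        cur[:2]+=10*(q[0]*ex+q[1]*ey); cur[2]-=10*q[2]; cur[3]-=wz
        rows.append([*q.tolist(),wz])
    for r in rows: print(r)
    print("end",cur[:3].round(1),np.degrees(cur[3]).round(2))
E
python3 -c "
from h import *
plan([482,302,120,66.9],19,polar=True,dec=1)"
```

```text
[-0.2, -5.5, 0.4, np.float64(-0.132)]
[0.0, -5.5, 0.5, np.float64(-0.131)]
[0.2, -5.5, 0.4, np.float64(-0.132)]
[0.3, -5.5, 0.5, np.float64(-0.132)]
[0.6, -5.5, 0.4, np.float64(-0.131)]
[0.7, -5.5, 0.5, np.float64(-0.132)]
[0.9, -5.4, 0.4, np.float64(-0.132)]
[1.0, -5.5, 0.5, np.float64(-0.131)]
[1.3, -5.4, 0.4, np.float64(-0.132)]
[1.4, -5.4, 0.5, np.float64(-0.132)]
[1.6, -5.4, 0.4, np.float64(-0.131)]
[1.7, -5.3, 0.5, np.float64(-0.132)]
[1.9, -5.3, 0.4, np.float64(-0.132)]
[2.1, -5.1, 0.5, np.float64(-0.131)]
[2.3, -5.2, 0.4, np.float64(-0.132)]
[2.5, -5.1, 0.5, np.float64(-0.132)]
[2.6, -5.0, 0.4, np.float64(-0.131)]
[2.7, -4.9, 0.5, np.float64(-0.132)]
[2.9, -4.9, 0.4, np.float64(-0.132)]
end [481.4 301.8 120.5] 66.92
```

```bash
python3 -m inch '[-0.2,-5.5,0.4,0,0,-0.132,1, 0,-5.5,0.5,0,0,-0.131,1, 0.2,-5.5,0.4,0,0,-0.132,1, 0.3,-5.5,0.5,0,0,-0.132,1, 0.6,-5.5,0.4,0,0,-0.131,1, 0.7,-5.5,0.5,0,0,-0.132,1, 0.9,-5.4,0.4,0,0,-0.132,1, 1,-5.5,0.5,0,0,-0.131,1, 1.3,-5.4,0.4,0,0,-0.132,1, 1.4,-5.4,0.5,0,0,-0.132,1, 1.6,-5.4,0.4,0,0,-0.131,1, 1.7,-5.3,0.5,0,0,-0.132,1, 1.9,-5.3,0.4,0,0,-0.132,1, 2.1,-5.1,0.5,0,0,-0.131,1, 2.3,-5.2,0.4,0,0,-0.132,1, 2.5,-5.1,0.5,0,0,-0.132,1, 2.6,-5,0.4,0,0,-0.131,1, 2.7,-4.9,0.5,0,0,-0.132,1, 2.9,-4.9,0.4,0,0,-0.132,1, 0,0,0,0,0,0,1]' 8
python3 - <<'E'
from h import *
c=cam("wrist"); im,d=ctrl.camera("wrist"); save("w1.png",im)
print(c[3].round(3).tolist(), d[200:280,300:340].mean())
for l in ("plate","pebble_a"):
    print(l,[(np.round(r["centre"]).tolist(),round(r["score"],2),onz(c,r["centre"],.008).round(4)[:2].tolist()) for r in ctrl.place_of("wrist",l)[:3]])
hsv=cv2.cvtColor(im,cv2.COLOR_RGB2HSV); print(rect(c,(hsv[...,2]>130)&(hsv[...,1]<60),.008))
plan([482,302,3,66.9],4)
E
```

```text
time_s: 3.35
ee_pos: [0.4795, 0.3045, 0.1201]
eef_rot: [-3.141, 0.0, 1.174]
force: [-0.3, -0.6, 0.2]
grip_width: 0.0942
[[0.387, 0.894, 0.225, 0.414], [0.922, -0.375, -0.095, 0.331], [-0.001, 0.244, -0.97, 0.3], [0.0, 0.0, 0.0, 1.0]] 0.2998462
plate [([315.0, 230.0], 0.64, [0.4762, 0.2999]), ([318.0, 2.0], 0.64, [0.3112, 0.3722])]
pebble_a [([308.0, 280.0], 0.62, [0.5183, 0.2751]), ([339.0, 278.0], 0.55, [0.527, 0.3023])]
(598.2, 247.1, 423.3, 34.2, 67.29)
[0.02, -0.0, 2.94, np.float64(-0.0)]
[0.02, -0.0, 2.94, np.float64(-0.0)]
[0.02, -0.01, 2.93, np.float64(-0.001)]
[0.01, 0.0, 2.94, np.float64(0.0)]
end [482. 302.   3.] 66.91
```

View pics/w1.png

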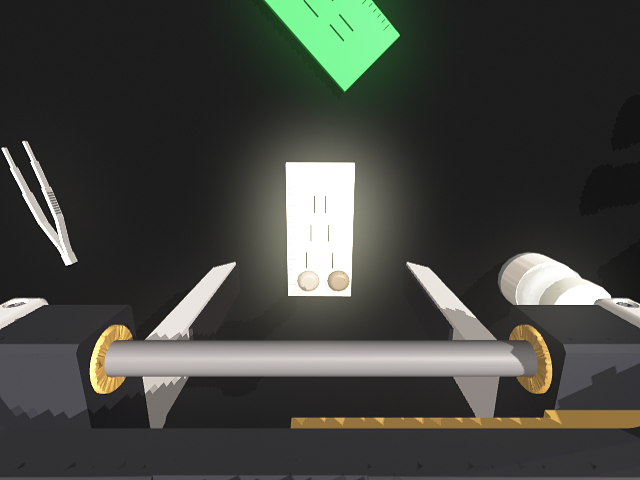

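Wrist view: the plate is upright between the open fingers (centre about (320,230)), with pebbles at (308,281) and (339,281). The green look-alike is well clear at the top. I'm descending and closing gently.

```bash
python3 -m inch '[-0.1,0,3,0,0,0,1, -0.1,0,3,0,0,0,1, 0,0,3,0,0,0,1, 0,0,2,0,0,0,1, 0,0,0.7,0,0,0,1, 0,0,0,0,0,0,0.8, 0,0,0,0,0,0,0.7, 0,0,0,0,0,0,0.6, 0,0,0,0,0,0,0.55, 0,0,0,0,0,0,0.5, 0,0,0,0,0,0,0.5, 0,0,0,0,0,0,0.5]' 8
python3 - <<'E'
from h import *
c=cam("wrist"); im,d=ctrl.camera("wrist"); save("w2.png",im[120:480,120:520])
s=ctrl.get_obs(); print(np.degrees(s["eef_rot"]))
E
```

```text
time_s: 5.0
ee_pos: [0.481, 0.3002, 0.004]
eef_rot: [3.141, -0.001, 1.168]
force: [-0.4, 0.9, 6.3]
grip_width: 0.0597
[ 1.79957258e+02 -6.11838541e-02  6.69216739e+01]
```

View pics/w2.png

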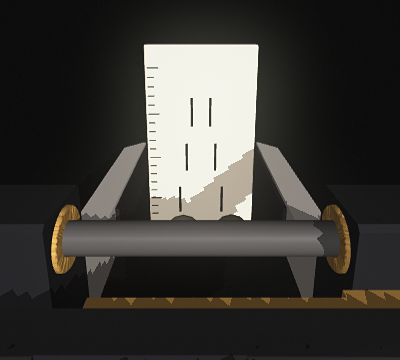

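Gripped at 59.7 mm, with the fingertips beside the middle pair. Planning the slide.

```bash
python3 -c "
from h import *
plan([619,-33,3.6,73.7],22,dec=2)" | sed 's/np.float64//g'
```

```text
[-1.15, 1.17, 0.0, (-0.005)]
[-1.15, 1.17, 0.0, (-0.006)]
[-1.16, 1.15, 0.01, (-0.005)]
[-1.17, 1.16, -0.0, (-0.006)]
[-1.17, 1.14, 0.0, (-0.005)]
[-1.18, 1.14, 0.0, (-0.005)]
[-1.18, 1.13, 0.01, (-0.006)]
[-1.2, 1.13, -0.0, (-0.005)]
[-1.19, 1.12, -0.0, (-0.005)]
[-1.21, 1.12, 0.0, (-0.006)]
[-1.2, 1.1, 0.0, (-0.005)]
[-1.22, 1.1, 0.01, (-0.006)]
[-1.22, 1.1, -0.0, (-0.005)]
[-1.23, 1.08, 0.0, (-0.005)]
[-1.23, 1.09, 0.0, (-0.006)]
[-1.24, 1.07, 0.01, (-0.005)]
[-1.24, 1.07, -0.0, (-0.005)]
[-1.25, 1.06, -0.0, (-0.006)]
[-1.26, 1.05, 0.0, (-0.005)]
[-1.26, 1.05, 0.0, (-0.006)]
[-1.27, 1.04, 0.01, (-0.005)]
[-1.27, 1.04, -0.0, (-0.005)]
end [619.  -33.    3.6] 73.68
```

```bash
python3 -m inch '[-0.4,0.4,-0.05,0,0,0,0.5, -0.75,0.75,0,0,0,-0.005,0.5, -1.15,1.17,0,0,0,-0.006,0.5, -1.16,1.15,0,0,0,-0.006,0.5, -1.17,1.16,0,0,0,-0.006,0.5, -1.17,1.14,0,0,0,-0.006,0.5, -1.18,1.14,0,0,0,-0.006,0.5, -1.18,1.13,0,0,0,-0.006,0.5, -1.2,1.13,0,0,0,-0.006,0.5, -1.2,1.12,0,0,0,-0.006,0.5, -1.2,1.12,0,0,0,-0.006,0.5, -1.2,1.1,0,0,0,-0.006,0.5, -1.22,1.1,0,0,0,-0.006,0.5, -0.7,0.7,0,0,0,-0.006,0.5, -0.3,0.3,0,0,0,0,0.5, 0,0,0,0,0,0,0.5]'
python3 - <<'E' | sed 's/np.float64//g'
from h import *
c=cam("top"); im,d=ctrl.camera("top")
p=ctrl.place_of("top","plate")[:2]; q=ctrl.place_of("top","pebble_a")[:2]
for r in p+q: print(np.round(r["centre"]),onz(c,r["centre"],.008).round(3))
save("t2.png",cv2.resize(im[130:270,180:380],None,fx=4,fy=4))
plan([619,-33,3.6,73.7],11,dec=2)
E
```

```text
time_s: 7.05
ee_pos: [0.5626, 0.1043, 0.0041]
eef_rot: [3.141, 0.0, 1.244]
force: [0.0, -1.3, 6.5]
grip_width: 0.0596
[169. 314.] [0.311 0.363 0.008]
[-1.02, 0.89, 0.0, (-0.004)]
[-1.02, 0.88, 0.01, (-0.004)]
[-1.03, 0.87, 0.0, (-0.003)]
[-1.02, 0.88, 0.01, (-0.004)]
[-1.04, 0.87, 0.0, (-0.004)]
[-1.03, 0.86, 0.01, (-0.004)]
[-1.04, 0.87, 0.0, (-0.004)]
[-1.04, 0.85, 0.01, (-0.003)]
[-1.05, 0.86, 0.0, (-0.004)]
[-1.04, 0.85, 0.01, (-0.004)]
[-1.06, 0.85, -0.0, (-0.004)]
end [619.  -33.1   3.6] 73.72
```

View pics/t2.png

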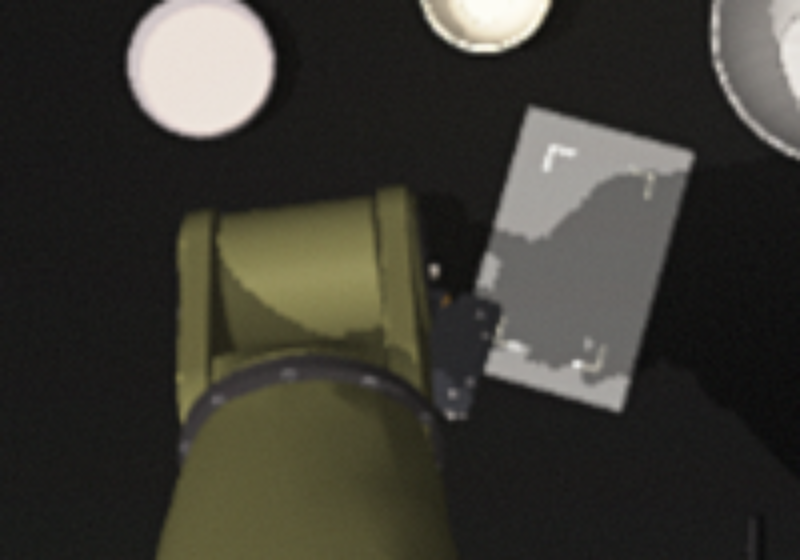

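The arm hides the plate from above, but the mat and brackets are clear. The wrist camera will check it at the end of the slide.

```bash
python3 -m inch '[-0.5,0.45,0,0,0,0,0.5, -0.8,0.7,0,0,0,-0.005,0.5, -1.02,0.88,0,0,0,-0.004,0.5, -1.03,0.87,0,0,0,-0.004,0.5, -1.03,0.87,0,0,0,-0.004,0.5, -1.03,0.87,0,0,0,-0.004,0.5, -1.04,0.86,0,0,0,-0.005,0.5, -1.04,0.86,0,0,0,-0.005,0.5, -1.04,0.86,0,0,0,-0.005,0.5, -1.05,0.86,0,0,0,-0.004,0.5, -1,0.83,0,0,0,-0.004,0.5, -0.55,0.45,0,0,0,-0.002,0.5, -0.27,0.2,0,0,0,0,0.5, 0,0,0,0,0,0,0.5]'
python3 - <<'E' | sed 's/np.float64//g'
from h import *
c=cam("wrist"); im,d=ctrl.camera("wrist"); save("w3.png",im)
plan([619,-33,3.6,73.7],1,dec=2)
E
```

```text
time_s: 8.95
ee_pos: [0.6192, -0.0329, 0.0041]
eef_rot: [-3.141, 0.0, 1.29]
force: [-1.3, 0.2, 6.5]
grip_width: 0.0597
[-0.01, -0.02, 0.05, (0.004)]
end [619.  -32.9   3.6] 73.72
```

View pics/w3.png

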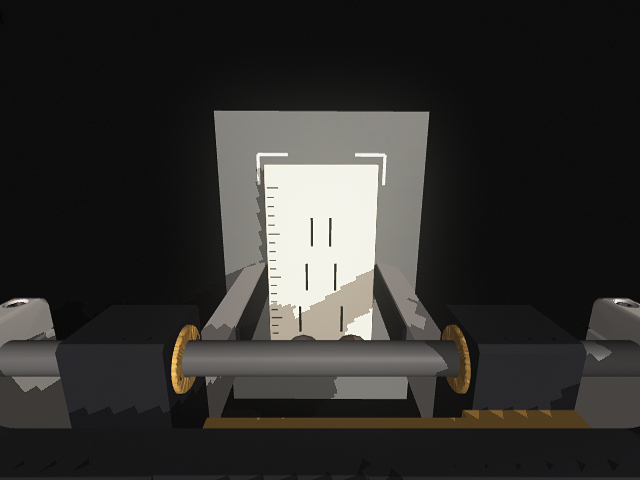

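Wrist view: the plate end (row 165) sits just inside the brackets (row 154, columns 257–386), sides parallel. Now for the numbers.

```bash
python3 - <<'E'
from h import *
c=cam("wrist"); o=ctrl.get_obs(); t=o["ee_pos"]; y=np.radians(-16.3); ex=np.array([np.cos(y),np.sin(y)]); ey=np.array([-ex[1],ex[0]])
for n,uv,z in (("plL",(264,165),.008),("plR",(379,165),.008),("brL",(257,153),0),("brR",(386,153),0),("matL",(214,111),0),("matR",(429,111),0),("mid1",(306,277),.008),("mid2",(335,277),.008)):
    d=onz(c,uv,z)[:2]-[.619,-.033]; print(n,(d@ex*1000).round(1),(d@ey*1000).round(1))
E
```

```text
plL -63.2 -30.0
plR -63.5 29.5
brL -69.2 -34.9
brR -69.5 34.4
matL -90.4 -56.4
matR -90.8 55.7
mid1 -1.5 -8.7
mid2 -1.6 7.7
```

The plate is within about 1.5 mm and under 1° of the mat. I'm releasing it and rising.

```bash
python3 -m inch '[0,0,0,0,0,0,0.7, 0,0,0,0,0,0,0.85, 0,0,0,0,0,0,0.95, 0,0,0,0,0,0,0.95, 0,0,-0.5,0,0,0,0.95, 0,0,-3,0,0,0,0.95, 0,0,-5,0,0,0,0.95, 0,0,-5,0,0,0,0.95, 0,0,0,0,0,0,0.95]'
python3 - <<'E' | sed 's/np.float64//g'
from h import *
c=cam("wrist"); im,d=ctrl.camera("wrist")
y=np.radians(-16.3); ex=np.array([np.cos(y),np.sin(y)]); ey=np.array([-ex[1],ex[0]])
for l in ("mat","plate","pebble_a"):
  for r in ctrl.place_of("wrist",l)[:2]:
    p=onz(c,r["centre"],.008 if l!="mat" else 0)[:2]-[.619,-.033]; print(l,r["score"],np.round(r["centre"]),(p@ex*1000).round(1),(p@ey*1000).round(1))
plan([481,-308,140,-66],17,polar=True,dec=1)
E
```

```text
time_s: 10.12
ee_pos: [0.621, -0.0318, 0.1436]
eef_rot: [3.134, -0.001, 1.291]
force: [-0.2, -0.4, -0.8]
grip_width: 0.0893
plate 0.82 [319. 220.] -3.4 -0.2
pebble_a 0.79 [312. 264.] 42.2 -7.6
pebble_a 0.5 [574. 269.] 45.9 256.7
[-1.9, 0.1, -0.0, (0.144)]
[-1.9, 0.4, -0.0, (0.143)]
[-1.8, 0.5, -0.0, (0.144)]
[-1.7, 0.7, -0.1, (0.144)]
[-1.6, 0.9, 0.0, (0.144)]
[-1.6, 1.1, 0.0, (0.143)]
[-1.3, 1.3, 0.0, (0.144)]
[-1.2, 1.4, -0.0, (0.144)]
[-1.1, 1.5, -0.0, (0.143)]
[-0.9, 1.6, -0.0, (0.144)]
[-0.6, 1.7, -0.1, (0.144)]
[-0.5, 1.7, 0.0, (0.143)]
[-0.3, 1.8, 0.0, (0.144)]
[-0.1, 1.8, 0.0, (0.144)]
[0.1, 1.8, -0.0, (0.144)]
[0.4, 1.7, -0.0, (0.143)]
[0.5, 1.7, -0.0, (0.144)]
end [ 481.4 -308.   139.6] -66.0
```

```bash
python3 -m inch '[-1.9,0.1,0,0,0,0.144,0.8, -1.9,0.4,0,0,0,0.143,0.8, -1.8,0.5,0,0,0,0.144,0.8, -1.7,0.7,0,0,0,0.144,0.8, -1.6,0.9,0,0,0,0.144,0.8, -1.6,1.1,0,0,0,0.143,0.8, -1.3,1.3,0,0,0,0.144,0.8, -1.2,1.4,0,0,0,0.144,0.8, -1.1,1.5,0,0,0,0.143,0.8, -0.9,1.6,0,0,0,0.144,0.8, -0.6,1.7,0,0,0,0.144,0.8, -0.5,1.7,0,0,0,0.143,0.8, -0.3,1.8,0,0,0,0.144,0.8, -0.1,1.8,0,0,0,0.144,0.8, 0.1,1.8,0,0,0,0.144,0.8, 0.4,1.7,0,0,0,0.143,0.8, 0.5,1.7,0,0,0,0.144,0.8, 0,0,0,0,0,0,0.8, 0,0,0,0,0,0,0.8]' 15
python3 - <<'E'
from h import *
c=cam("wrist"); im,d=ctrl.camera("wrist"); save("w4.png",im); o=ctrl.get_obs()
for l,z in (("forceps",.012),("tip_a",.008)):
  for r in ctrl.place_of("wrist",l)[:3]: print(l,round(r["score"],2),np.round(r["centre"]),onz(c,r["centre"],z).round(4)[:2])
t=cam("top"); im,d=ctrl.camera("top")
m=np.zeros((480,640),bool); m[150:240,285:360]=im[150:240,285:360].min(2)>185; print("plate+br top",rect(t,cv2.morphologyEx(m.astype(np.uint8),cv2.MORPH_OPEN,np.ones((5,5))),.008)); m[:]=0
m[150:240,285:360]=im[150:240,285:360].max(2)>70; print("mat",rect(t,m,0))
E
```

```text
time_s: 12.7
ee_pos: [0.4821, -0.3076, 0.1384]
eef_rot: [3.141, 0.001, -1.149]
force: [0.2, 0.1, 0.1]
grip_width: 0.0751
forceps 0.57 [217. 429.] [ 0.2239 -0.2971]
tip_a 0.91 [340. 126.] [ 0.5727 -0.2865]
tip_a 0.85 [298. 125.] [ 0.5582 -0.2517]
plate+br top (609.7, -28.6, 105.3, 64.9, -16.34)
mat (618.9, -33.1, 179.1, 114.9, -16.08)
```

View pics/w4.png

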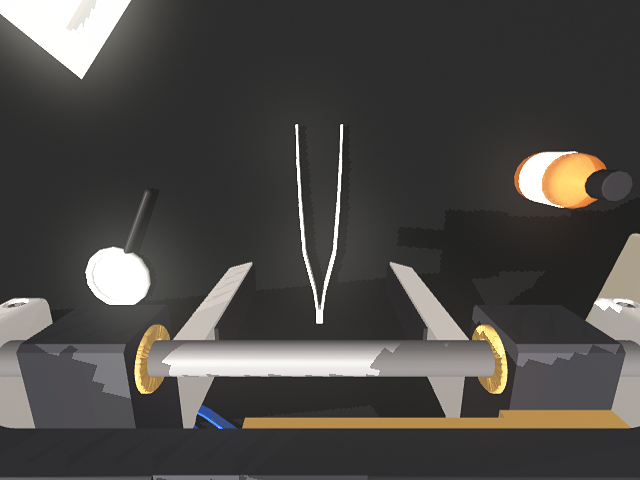

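Wrist view: tips at (297,126) and (342,126), heel at (320,322). The axis is vertical in the image, so the yaw is aligned. I'm going 2 mm back, then down and closing.

```bash
python3 -m inch '[-0.1,0.2,3.5,0,0,0,0.8, 0,0,3.5,0,0,0,0.8, 0,0,3.5,0,0,0,0.8, 0,0,2.2,0,0,0,0.7, 0,0,0.85,0,0,0,0.6, 0,0,0,0,0,0,0.5, 0,0,0,0,0,0,0.42, 0,0,0,0,0,0,0.37, 0,0,0,0,0,0,0.34, 0,0,0,0,0,0,0.31, 0,0,0,0,0,0,0.28, 0,0,0,0,0,0,0.255, 0,0,0,0,0,0,0.255, 0,0,0,0,0,0,0.255]' 25
python3 - <<'E'
from h import *
c=cam("wrist"); im,d=ctrl.camera("wrist"); save("w5.png",im[0:480,100:540])
for r in ctrl.place_of("wrist","tip_a")[:3]: print(round(r["score"],2),np.round(r["centre"],1),onz(c,r["centre"],.006).round(4)[:2])
E
```

```text
time_s: 14.65
ee_pos: [0.4802, -0.3083, 0.0043]
eef_rot: [-3.141, -0.001, -1.152]
force: [0.4, 0.0, 7.1]
grip_width: 0.0237
0.87 [337.4  99.9] [ 0.5708 -0.2778]
0.61 [303.3  99. ] [ 0.5643 -0.2621]
```

View pics/w5.png

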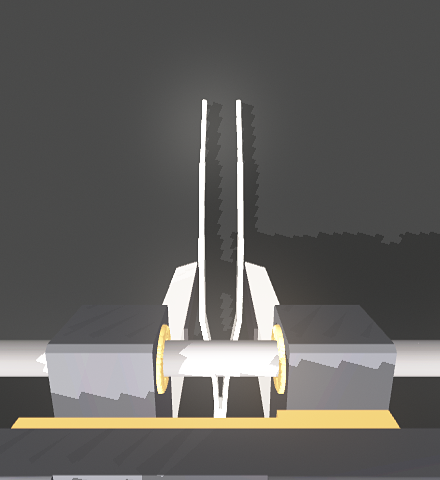

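The tips measure about 17 mm apart at 23.7 mm over the flats. Lifting, then planning the carry.

```bash
python3 -m inch '[0,0,-0.3,0,0,0,0.255, 0,0,-0.6,0,0,0,0.255, 0,0,-1,0,0,0,0.255, 0,0,-1.5,0,0,0,0.255, 0,0,-1.5,0,0,0,0.255, 0,0,-0.6,0,0,0,0.255, 0,0,0,0,0,0,0.255, 0,0,0,0,0,0,0.255]'
python3 - <<'E' | sed 's/np.float64//g'
from h import *
c=cam("wrist"); im,d=ctrl.camera("wrist"); o=ctrl.get_obs()
for r in ctrl.place_of("wrist","tip_a")[:3]:
  u,v=np.round(r["centre"]).astype(int); w=d[v-3:v+8,u-4:u+5]; w=w[w>0]; print(round(r["score"],2),np.round(r["centre"],1),onz(c,r["centre"],o["ee_pos"][2]+.002).round(4),"depth",w.min().round(4),(np.linalg.inv(c[3])@np.append(onz(c,r["centre"],o["ee_pos"][2]+.002),1))[2].round(4))
plan([526.6,-6.3,58,-106.1],19,polar=True,dec=1)
E
```

```text
time_s: 15.75
ee_pos: [0.4795, -0.3079, 0.058]
eef_rot: [3.141, 0.001, -1.152]
force: [-0.1, 0.7, -1.1]
grip_width: 0.0241
0.61 [303.5 100. ] [ 0.5631 -0.2619  0.0599] depth 0.163 0.1662
0.6 [338.1 100.5] [ 0.5699 -0.2778  0.0599] depth 0.1629 0.1663
[-1.1, -1.3, -0.0, (0.037)]
[-1.2, -1.1, -0.0, (0.037)]
[-1.3, -1.1, -0.0, (0.036)]
[-1.3, -1.0, -0.0, (0.037)]
[-1.4, -0.9, -0.0, (0.037)]
[-1.5, -0.8, -0.0, (0.037)]
[-1.5, -0.7, -0.0, (0.037)]
[-1.5, -0.6, -0.0, (0.037)]
[-1.6, -0.5, -0.0, (0.036)]
[-1.6, -0.4, -0.0, (0.037)]
[-1.5, -0.3, -0.0, (0.037)]
[-1.7, -0.1, -0.0, (0.037)]
[-1.6, -0.1, -0.0, (0.037)]
[-1.6, 0.1, -0.0, (0.037)]
[-1.6, 0.1, -0.0, (0.036)]
[-1.5, 0.3, -0.0, (0.037)]
[-1.6, 0.3, -0.0, (0.037)]
[-1.5, 0.5, -0.0, (0.037)]
[-1.4, 0.5, -0.0, (0.037)]
end [526.8  -6.7  57.9] -106.11
```

```bash
python3 -m inch '[-1.1,-1.3,0,0,0,0.037,0.255, -1.2,-1.1,0,0,0,0.037,0.255, -1.3,-1.1,0,0,0,0.036,0.255, -1.3,-1,0,0,0,0.037,0.255, -1.4,-0.9,0,0,0,0.037,0.255, -1.5,-0.8,0,0,0,0.037,0.255, -1.5,-0.7,0,0,0,0.037,0.255, -1.5,-0.6,0,0,0,0.037,0.255, -1.6,-0.5,0,0,0,0.036,0.255, -1.6,-0.4,0,0,0,0.037,0.255, -1.5,-0.3,0,0,0,0.037,0.255, -1.7,-0.1,0,0,0,0.037,0.255, -1.6,-0.1,0,0,0,0.037,0.255, -1.6,0.1,0,0,0,0.037,0.255, -1.6,0.1,0,0,0,0.036,0.255, -1.5,0.3,0,0,0,0.037,0.255, -1.6,0.3,0,0,0,0.037,0.255, -1.5,0.5,0,0,0,0.037,0.255, -1.4,0.5,0,0,0,0.037,0.255, 0,0,0,0,0,0,0.255]'
cat > chk.py <<'E'
import sys
from h import *
c=cam("wrist"); im,d=ctrl.camera("wrist"); o=ctrl.get_obs(); save(sys.argv[1],im); z=o["ee_pos"][2]+.002
print(o["ee_pos"].round(4),np.degrees(o["eef_rot"]).round(2),o["grip_width"].round(4))
ts=ctrl.place_of("wrist","tip_a")
for r in ts[:3]: print("tip",round(r["score"],2),np.round(r["centre"],1),onz(c,r["centre"],z).round(4))
for l in ("plate","pebble_a"):
  for r in ctrl.place_of("wrist",l)[:2]: print(l,round(r["score"],2),np.round(r["centre"],1),onz(c,r["centre"],.008).round(4))
E
python3 chk.py w6.png
```

```text
time_s: 18.35
ee_pos: [0.5268, -0.0063, 0.0582]
eef_rot: [3.141, -0.0, -1.851]
force: [0.5, 0.0, -1.0]
grip_width: 0.0245Traceback (most recent call last):
  File "chk.py", line 4, in <module>
    print(o["ee_pos"].round(4),np.degrees(o["eef_rot"]).round(2),o["grip_width"].round(4))
                                                                 ^^^^^^^^^^^^^^^^^^^^^
AttributeError: 'float' object has no attribute 'round'
```

View pics/w6.png

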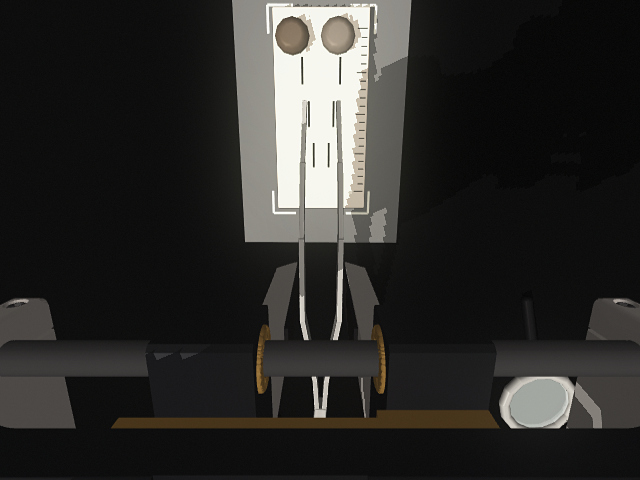

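Wrist view: the tips at (304,101) and (338,101) are just above the middle pair, whose lines are at (309,114) and (334,114). The pebbles (292,35) and (338,35) are still on the plate, which sits inside the brackets.

```bash
sed -i 's/o\["grip_width"\].round(4)/round(o["grip_width"],4)/' chk.py; python3 chk.py w7.png; python3 - <<'E'
from h import *
c=cam("wrist"); o=ctrl.get_obs(); T=o["ee_pos"]; y=o["eef_rot"][2]; ex=np.array([np.cos(y),np.sin(y)]); ey=np.array([np.sin(y),-np.cos(y)])
f=lambda uv,z:(lambda p:[(p@ex*1000).round(1),(p@ey*1000).round(1)])(onz(c,uv,z)[:2]-T[:2])
for n,uv,z in (("lineL",(309,114),.008),("lineR",(334,114),.008),("nearL",(314,155),.008),("nearR",(329,155),.008),("farL",(302,70),.008),("farR",(340.5,70),.008),("tipL",(304.5,101),.06),("tipR",(338,101),.06),("bladeL",(302,238),.06),("bladeR",(341,238),.06),("plNear",(278,208),.008),("plNearR",(365,208),.008),("plFar",(273,7),.008),("plFarR",(370,7),.008)): print(n,f(uv,z))
E
```

```text
[ 0.527  -0.0072  0.0583] [ 1.7999e+02 -1.0000e-02 -1.0605e+02] 0.0241
tip 0.84 [308.4 101.4] [ 0.6196 -0.0278  0.0603]
tip 0.73 [338.1 102.2] [ 0.6151 -0.042   0.0603]
plate 0.55 [319.2 114.5] [ 0.617  -0.0325  0.008 ]
pebble_a 0.97 [337.9  33.9] [ 0.6591 -0.0567  0.008 ]
pebble_a 0.61 [289.   35.4] [ 0.6667 -0.0274  0.008 ]
lineL [np.float64(-6.9), np.float64(-94.0)]
lineR [np.float64(9.5), np.float64(-94.0)]
nearL [np.float64(-3.7), np.float64(-67.9)]
nearR [np.float64(6.4), np.float64(-67.9)]
farL [np.float64(-11.1), np.float64(-120.4)]
farR [np.float64(13.3), np.float64(-120.4)]
tipL [np.float64(-7.4), np.float64(-95.1)]
tipR [np.float64(9.4), np.float64(-95.1)]
bladeL [np.float64(-9.6), np.float64(-24.0)]
bladeR [np.float64(12.0), np.float64(-24.0)]
plNear [np.float64(-29.1), np.float64(-31.9)]
plNearR [np.float64(31.8), np.float64(-31.8)]
plFar [np.float64(-28.2), np.float64(-155.5)]
plFarR [np.float64(30.8), np.float64(-155.5)]
```

Aligned within about 1 mm, with a gap of about 16.5 mm. Lowering 41 mm straight down.

```bash
python3 -m inch '[0,0.05,0.5,0,0,0,0.253, 0,0.05,1,0,0,0,0.253, 0,0,1,0,0,0,0.253, 0,0,0.7,0,0,0,0.253, 0,0,0.5,0,0,0,0.253, 0,0,0.3,0,0,0,0.253, 0,0,0.1,0,0,0,0.253, 0,0,0,0,0,0,0.253, 0,0,0,0,0,0,0.253, 0,0,0,0,0,0,0.253, 0,0,0,0,0,0,0.253, 0,0,0,0,0,0,0.253]'
python3 chk.py w8.png
```

```text
time_s: 20.1
ee_pos: [0.5261, -0.0066, 0.0175]
eef_rot: [-3.142, 0.0, -1.852]
force: [0.7, 0.5, -1.0]
grip_width: 0.0242
[ 0.5261 -0.0066  0.0175] [-180.      0.   -106.11] 0.0241
tip 0.87 [303.5  99. ] [ 0.6204 -0.0257  0.0195]
tip 0.58 [337.7 103.2] [ 0.6138 -0.0416  0.0195]
plate 0.67 [320.1 105.7] [ 0.6164 -0.0331  0.008 ]
pebble_a 0.96 [283.2   9.6] [ 0.665  -0.0279  0.008 ]
pebble_a 0.88 [342.1   9.1] [ 0.657  -0.0564  0.008 ]
```

View pics/w8.png

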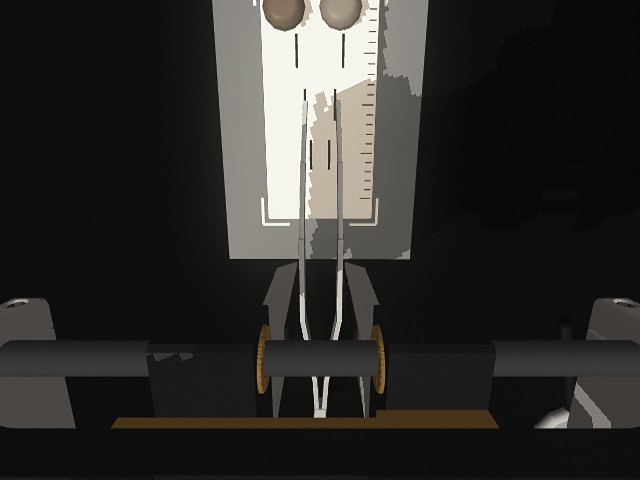

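The tips at (305,101) and (337,101) stand over the middle lines at columns 305 and 335. The pebbles are on the plate, and the magnifier is well clear. Handing in.

```bash
python3 - <<'E'
from h import *
o=ctrl.get_obs(); print(abs(o["joint_vel"]).max(),o["force"],o["grip_width"]); print(ctrl.hand_in())
E
```

```text
0.0027204322546896735 [-0.03581083 -0.26045173 -0.65532523] 0.024114429323735805
the job is handed in; nothing more can be done
None
```

I handed the job in at about 20 s of the 58 s. The arm is still holding the long steel forceps over the plate's middle lines. The hand-in gave no verdict, so what follows is from my own last checks.

- **Plate:** I gripped it across its width and slid it flat onto the mat with both pebbles on it, then let go. Before I let go it measured about 1.5 mm and under 1° off the mat. Both pebbles were still on it in the last picture.
- **Forceps:** I picked them up, carried them above everything else and lowered them over the plate.
    - **Gap:** the opening over the flats reads 24.1 mm, which should give a tip gap of about 16.2 mm. The camera measured 16.8 to 17.2 mm.
    - **Alignment:** the tips are about 1 mm from their lines.
    - **Height:** the tips are about 11 mm above the plate at mid-tip. I worked this out from the arm's height and did not measure it separately.
    - **Steadiness:** the arm's joints were practically still (under 0.003 rad/s), and nothing pressed on the tool.

Three checks disagreed or gave no result:

- **Force while gripping:** the wrist read 6–7 N upward with the fingers low, both at the plate and at the forceps, and the hand sat about 1 mm above where I sent it. The fingertips were probably resting on the bench. The reading went away on lifting.
- **Top camera:** its outline of the plate was incomplete (105 mm long instead of 124 mm), so I used the wrist camera instead.
- **Tip finder:** its readings varied by 2–4 pixels, so I also read the tips by eye in the pictures.

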